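Set up the V-cradle and hold a bottle in it for batch marking

ROBOT

A 6-joint arm with a two-finger parallel gripper is mounted at the origin on a cart in front of the work surface, level with it; the furniture and walls round the work are solid. World frame = base frame: x ahead of the robot, y to its left, z up, the work surface at z = 0. Lengths are in m, angles in rad, forces in N, time in s.
With the tool pointing down it reaches from about 0.375 to 0.9 m from the base axis. Payload 3.1 kg.
Tool frame: the origin (TCP) lies where the fingers leave the gripper's body, on its centre line; the fingertips stand 73 mm ahead of it and the grasp point (between the pads) lies 54 mm ahead of it; z points along the fingers, y is the line along which they close (so a half turn about z gives the same grasp; the last joint's range is limited). The gripper opens to 85 mm and grips with 20 to 120 N. Pads are 22 mm wide; open, the fingers measure 114 mm over their backs; the gripper's body (76 mm by 85 mm) begins 54 mm behind the grasp point. The pads swing forward as they close: fully open they stand 13 mm farther back than shut.
Start: joints at [1.024, 0.527, 1.433, -0, 1.181, -0.178], TCP at [0.225, 0.583, 0.304] pointing down, gripper open.
Joint ranges: [-3.08, 3.08], [-0.75, 2.2], [0.22, 2.44], [-1.43, 4.57], [0, 2.65], [-2.85, 2.85]. Speed limits (rad/s): [2.79, 2.79, 3.14, 3.14, 3.14, 3.14].

INTERFACE

Orientations are given as a unit quaternion [x, y, z, w].
In Python, from station import manip gives the robot as it stands.
- The arm moves only by the shell command python3 -m crank 'ROWS' [FORCE]. ROWS is JSON, a list of rows, each an object with "dp": the shift along the tool's x, y, z normalised to -1 to 1, where 1 is 50 cm, a list of three; "delta_rot": the turn, a rotation vector about the tool's x, y, z normalised to -1 to 1, where 1 is 2 pi rad, a list of three; "fingers": the opening, from -1 (shut) to 1 (fully open). A call has 1 to 12 rows; each row shifts and turns the commanded pose from where the row before left it, along the tool's axes as they then stand; what a row does not reach is not made up. A row lasts 1/12 s, in which the tool goes at most 41.7 mm and 7.16 degrees, less where a joint would pass 70% of its speed; a pose out of reach is approached as far as the arm can. A call with a number of a shift or a turn outside -1 to 1 is refused whole. A call with a gripper value outside its range is refused whole. The fingers move at their own pace and stop on an object; FORCE is the grip in N (left out, the last holds). Time passes only in rows, so rows that do not move let the fingers close. It gives the time, the measured TCP pose, the force, the opening and the grip force at its end, in the units of the state.
- manip.sense(): the state, without advancing time (a new reading comes with each control period).
- manip.snapshot(name): name is "scene" or "top"; returns (picture, depth): 384x512x3 uint8, red, green, blue; 384x512 float32, m along the optical axis (not along the pixel's ray), 0 where there is no reading.
- manip.camera_model(name): a dict with "fx", "fy", "cx", "cy" (pixels), "k1" (the pictures are not rectified: a ray, as slopes to the right and down, at radius r is drawn at 1 + k1 r^2 times it, then the intrinsics apply), "origin" and "attitude" of the camera in the world. Camera axes: x right, y up, looking along -z (the intrinsics and any distortion apply to the point x, -y, -z); pixel columns grow to the right and rows downward; lengths in m; the calibration is good to about 2 mm. A picture is of the moment at which its call begins. camera_model takes no time and is no camera call.
- manip.sign_off(): hands the job in; it is judged then, once.
The state is a dict: "t": time; "q": joint angles; "qd": joint speeds; "tau": joint torques, N m; "tcp_pos": TCP position; "tool_rot": TCP orientation; "force": force on the tool from outside, world axes, zero at the start; "ft_torque": the same for the moment, N m; "finger_gap": opening from 0.0 (shut) to 1.0 (fully open); "gripper_force": force on a finger pad.
Only numpy, scipy, OpenCV 4.12 (cv2) and the standard library are available. Lean on these libraries where they do the work, as an engineer would, in place of code of your own. Each camera call takes 0.05 s, during which the arm holds its last target. There are 200 camera calls.

TASK

Fit the loose grey V-cradle onto the aluminium base plate so that both dowels go up into its holes and it sits flat, and let go of it. Then lay the amber bottle that is lying on the ribbed mat in the V, with its flat base against the end stop, and finish while still holding it there, pressed down firmly (a push of about 10 N) onto both sides of the V, so that a colleague can write the batch code on the bottle's base. Do not disturb the marker pen, the label roll or the two jars standing near the work.

Things in the scene. Friction and masses are not known exactly. Their poses are not given: they have to be found in the camera images.
- jig_base: Aluminium base plate screwed to the table, 106 mm (its x) by 150 mm (its y) by 16 mm thick; it does not move. Origin: centre of its underside, z up. Two upright steel dowels, 10 mm in diameter with tapered noses, stand 11 mm above its top face at (+30, -52) mm and (-30, +52) mm in its x, y. Four low screw heads near its corners.
- base_top (a point): Centre of the base plate's top face, 16 mm above the table; same axes as the base plate. The cradle's origin comes here when it is fitted.
- cradle: Loose grey plastic V-cradle, about 0.46 kg. Origin: centre of the underside of its foot plate, z up. Foot plate 84 mm (x) by 130 mm (y) by 12 mm thick, with two 12.4 mm through holes at (+30, -52) and (-30, +52) mm for the dowels; fits either way round. Fitted, its axes are parallel to the base plate's. The V groove runs along its y.
- cradle_rib (a point): Point to grip the cradle: centre of its stiffening rib, 35 mm above the cradle's underside. The rib is 16 mm thick (the fingers close along the cradle's x), 60 mm long in y, and reaches from 12 to 42 mm above the underside. Cradle axes.
- cradle_seat (a point): Point on the axis that a seated bottle takes, midway between the two V notches: 75 mm above the cradle's underside, x = y = 0 there. Cradle axes. A seated bottle clears the rib by 4 mm. The 90-degree notches are in upright plates 8 mm thick, 68 mm wide (x) and 64 mm high, centred at y = -33.5 and +33.5 mm; 59 mm is free between them.
- cradle_stop (a point): Centre line of the end stop's inner face, 53.5 mm from the cradle's centre towards -y, at the height of the bottle's axis. Stop plate: 40 mm wide, 8 mm thick, 62 mm high from the cradle's underside. The bottle's base comes against it; its neck sticks out over the open +y end.
- cradle_near: The half of the two V notches on the cradle's -x side (both slopes on that side, part of the cradle). Frame equal to the cradle's.
- cradle_far: The half of the two V notches on the cradle's +x side (both slopes on that side, part of the cradle). Frame equal to the cradle's.
- mat: Dark ribbed rubber mat, 120 by 150 mm, 3 mm thick, fixed to the table, with four half-round ribs 4 mm high along its y that keep the bottle from rolling. Origin: centre of its underside.
- bottle: Amber bottle without a paper label, gold cap, about 0.36 kg, lying on its side on the mat, neck towards the mat's +y: the only bottle lying down. 58 mm in diameter, 143 mm long. Origin: centre of its flat base; z runs along the bottle from base to cap. Straight wall from 4 to 92 mm from the base; its axis starts 32 mm above the table.
- bottle_mid (a point): Point on the bottle's axis 53.5 mm from its base, a good place to grip across the 58 mm wall. It comes to point cradle_seat when the bottle is seated against the stop.
- marker_pen: Marker pen, 120 mm long, 16 mm thick, lying on the table near the base plate. Leave it alone.
- label_roll: White roll of labels, 80 mm across, 38 mm high, lying flat to the right of the mat. Leave it alone.
- balm_jar: Amber jar with lid, 59 mm across, 66 mm high, standing to the left of the cradle. Leave it alone.
- salve_jar: Small amber jar with lid, 43 mm across, 44 mm high, to the left of the bigger jar. Leave it alone.

How it is judged:
On the way:
1. the V-cradle sits flat on the base plate with both dowels in its holes, and is released (distance between cradle and base_top below 0.004 m and z of cradle in the frame of base_top below 0.002 m and angle between cradle's own z axis and vertical below 0.03 rad and angle between the y axis of cradle and the y axis of jig_base, either way round below 0.06 rad and contact force between the fingers and cradle below 0.1 N), for 0.2 s.
At the end, for the whole second after the job is handed in: Cradle on the dowels (4 mm, 0.06 rad, level). Bottle at rest in the V: in line within 0.05 rad, 2.5 mm sideways, about 3 mm in height, base within 4 mm of the stop. Fingers still on the bottle, each side of the V carrying over 3.5 N (own weight alone: about 2.5 N a side) (distance between cradle and base_top below 0.004 m and angle between cradle's own z axis and vertical below 0.03 rad and angle between the y axis of cradle and the y axis of jig_base, either way round below 0.06 rad and angle between the z axis of bottle and the y axis of cradle, either way round below 0.05 rad and y of bottle in the frame of cradle between -0.0565 and -0.0495 m and x of bottle_mid in the frame of cradle between -0.0025 and 0.0025 m and z of bottle_mid in the frame of cradle between 0.0715 and 0.0775 m and contact force between bottle and cradle_near above 3.5 N and contact force between bottle and cradle_far above 3.5 N and contact force between the fingers and bottle above 2 N and linear speed of bottle below 0.02 m/s); the arm keeps its last pose, push and grip.
It fails at once if the marker pen is disturbed (distance of marker_pen from where it was at the start of the episode above 0.03 m).
It fails at once if the label roll is disturbed (distance of label_roll from where it was at the start of the episode above 0.03 m).
It fails at once if the balm jar is disturbed (distance of balm_jar from where it was at the start of the episode above 0.03 m).
It fails at once if the small salve jar is disturbed (distance of salve_jar from where it was at the start of the episode above 0.03 m).
It also fails if it takes over 51 s, if anything falls off the work surface, if the arm or the gripper's body presses on something with over 40 N, if the wrist force passes 120 N, or if a joint passes its speed limit or range.

## Working session

There is one attempt and no reset: what is moved stays moved. The work goes in short steps, Python scripts to look and compute and a shell command to move; the robot and the scene stay as the last step left them, time stands still between calls to the robot, and variables do not carry over. Pictures are saved under pics/ and viewed, at most 10 in all, crops included, and the job is handed in when it is done.

```bash
mkdir -p pics; ls; cat > h.py <<'E'
import numpy as np,cv2
from station import manip
from scipy.spatial.transform import Rotation as R
def snap(n,f=None):
    p,d=manip.snapshot(n)
    if f: cv2.imwrite('pics/'+f,p[:,:,::-1])
    np.savez(n+'.npz',p=p,d=d); return p,d
def cloud(n,d):
    c=manip.camera_model(n); v,u=np.mgrid[:d.shape[0],:d.shape[1]]
    K=np.array([[c['fx'],0,c['cx']],[0,c['fy'],c['cy']],[0,0,1]])
    x=cv2.undistortPoints(np.stack([u,v],-1).reshape(-1,1,2).astype(float),K,np.array([0.,0,0,0])).reshape(d.shape+(2,))
    r=np.hypot(x[...,0],x[...,1]); s=r.copy()
    for _ in range(20): s=r/(1+c['k1']*s*s)
    x=x*(s/np.maximum(r,1e-9))[...,None]
    P=np.stack([x[...,0]*d,-x[...,1]*d,-d],-1)
    a=np.array(c['attitude']); M=R.from_quat(a).as_matrix() if a.size==4 else a
    W=P@M.T+np.array(c['origin']); W[d<=0]=np.nan
    return W
E
python3 - <<'E'
from h import *
for n in ('scene','top'):
    p,d=snap(n,n+'0.png'); print(manip.camera_model(n)); np.save(n+'W.npy',cloud(n,d))
print(manip.sense())
E
```

```text
pics
{'fx': 497.2446732257825, 'fy': 497.2446732257825, 'cx': 254.01218596292907, 'cy': 193.3944234682492, 'k1': 0.07666817220375058, 'origin': array([-0.15168866, -1.31864225,  1.41127498]), 'attitude': array([ 0.37267351, -0.08477494, -0.2252217 ,  0.89621585])}
{'fx': 452.1551678988778, 'fy': 452.1551678988778, 'cx': 260.22085700069255, 'cy': 190.39623916353997, 'k1': -0.0980838967439928, 'origin': array([ 0.362669  , -0.14986702,  1.45338263]), 'attitude': array([ 0.02482049, -0.0197205 , -0.70409117,  0.70940163])}
{'t': 0.1, 'q': array([ 1.02451927e+00,  5.28385672e-01,  1.43377403e+00,  4.93676278e-06,
        1.18140021e+00, -1.78491794e-01]), 'qd': array([ 0.00023936, -0.00238503, -0.00302874, -0.00035946, -0.00163365,
       -0.00167873]), 'tau': array([ 7.01906247e-04, -4.43301415e+01, -1.78587055e+01, -1.69516420e-04,
        3.91628229e-03,  3.22662140e-05]), 'tcp_pos': array([0.22442009, 0.58278031, 0.30302372]), 'tool_rot': array([ 1.82858785e-01,  9.83138697e-01, -9.18937551e-04, -3.50835765e-04]), 'force': array([-0.16577715, -0.33583899, -0.04084299]), 'ft_torque': array([-0.00291723, -0.01041398,  0.00403607]), 'gripper_force': 0.0, 'finger_gap': 0.9978118570424583}
```

View pics/top0.png

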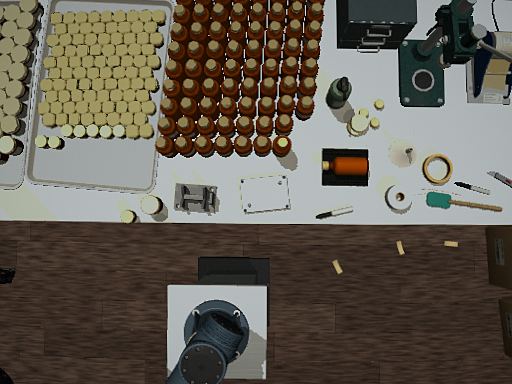

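View pics/scene0.png

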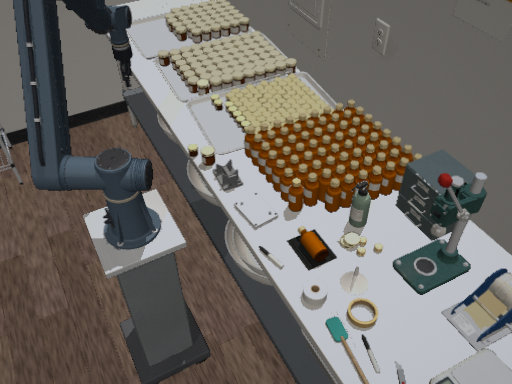

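The top view shows the cradle at about (196,198), the base plate at (265,194), and the bottle at (347,166) with its cap at (325,166) pointing left (+y). The pen is at (335,212), the roll at (398,196), and the jars at (150,204) and (128,216). Next I'll zoom in and get metric positions.

```bash
python3 - <<'E'
from h import *
p=np.load('top.npz')['p']; W=np.load('topW.npy')
c=p[140:225,115:385]; c=cv2.resize(c,None,fx=2.96,fy=2.96,interpolation=cv2.INTER_CUBIC); 
cv2.imwrite('pics/crop0.png',c[:,:,::-1])
def box(n,u0,u1,v0,v1,z0,z1,extra=None):
    w=W[v0:v1,u0:u1].reshape(-1,3); m=(w[:,2]>z0)&(w[:,2]<z1)
    q=w[m]; r=cv2.minAreaRect((q[:,:2]*1000).astype(np.float32))
    print(n,len(q),'rect',np.round(r,1).tolist() if 0 else r,'mean',q.mean(0).round(4), 'zmax',q[:,2].max().round(4))
    return q
print('table z',np.nanmedian(W[200:215,220:235,2]))
box('plate',232,300,170,220,.010,.030)
box('cradle',168,222,178,220,.008,.1)
box('cradle foot',168,222,178,220,.008,.018)
box('cradle plates',168,222,178,220,.05,.09)
box('bottle',318,375,150,185,.035,.08)
box('bottle top',318,375,150,185,.055,.08)
box('mat',315,375,140,195,.0025,.012)
for n,a in dict(pen=(312,358,203,220),roll=(380,415,180,213),balm=(138,164,192,216),salve=(118,138,206,225)).items(): box(n,*a,.008,.1)
E
```

```text
table z 0.00020394973951587403
plate 1529 rect ((447.3872375488281, -152.99392700195312), (123.05694580078125, 190.1140899658203), 11.481721878051758) mean [ 0.4432 -0.1522  0.0165] zmax 0.028
cradle 993 rect ((429.5615234375, 70.68287658691406), (159.51150512695312, 111.70333099365234), 82.98121643066406) mean [0.4294 0.0699 0.0237] zmax 0.0676
cradle foot 638 rect ((429.5615234375, 70.68287658691406), (159.51150512695312, 111.70333099365234), 82.98121643066406) mean [0.4291 0.0748 0.0125] zmax 0.0178
cradle plates 114 rect ((428.97381591796875, 59.1336784362793), (100.35916900634766, 65.8380126953125), 85.36741638183594) mean [0.4291 0.0507 0.0584] zmax 0.0676
bottle 708 rect ((531.1536254882812, -405.38006591796875), (57.108551025390625, 140.86788940429688), 0.37701937556266785) mean [ 0.5308 -0.4127  0.0538] zmax 0.0681
bottle top 377 rect ((532.0927734375, -421.571044921875), (44.22986602783203, 106.32342529296875), 0.2258155643939972) mean [ 0.532  -0.4227  0.0598] zmax 0.0681
mat 1009 rect ((532.3092651367188, -411.46978759765625), (176.17532348632812, 194.00604248046875), 0.38918861746788025) mean [ 0.5301 -0.4081  0.0051] zmax 0.012
pen 168 rect ((390.2324523925781, -379.4811096191406), (38.62714385986328, 126.89751434326172), 4.940780162811279) mean [ 0.3851 -0.3778  0.014 ] zmax 0.0229
roll 528 rect ((437.19268798828125, -578.6082763671875), (83.04737091064453, 79.09285736083984), 15.138506889343262) mean [ 0.435  -0.5769  0.0354] zmax 0.0476
balm 355 rect ((411.5088806152344, 211.57330322265625), (75.60559844970703, 71.77442169189453), 6.702620506286621) mean [0.4056 0.2009 0.0569] zmax 0.0749
salve 173 rect ((366.282958984375, 278.7435607910156), (41.12930679321289, 40.326133728027344), 0.24204030632972717) mean [0.3656 0.2762 0.0402] zmax 0.0512
```

View pics/crop0.png

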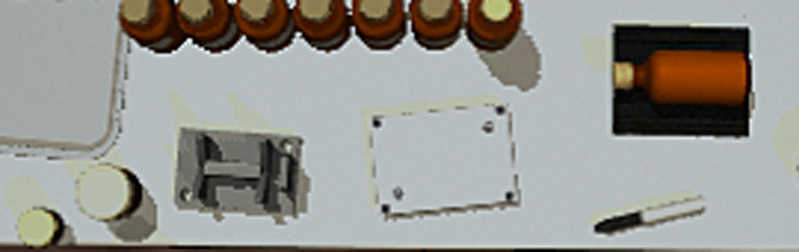

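The zoom shows the cradle's holes at crop (188,195) and (287,147), with its stop on the right, towards -y. The dowels are at (488,127) and (398,192), so the cradle's current orientation matches the base. For sub-pixel outlines I'll average several depth frames.

```bash
cat >> h.py <<'E'
def ray(n,uv,z):
    """world points where pixels meet height z"""
    d=np.ones((384,512)); W=cloud(n,d)
    o=np.array(manip.camera_model(n)['origin'])
    m=lambda k: cv2.remap(W[...,k].astype(np.float32),np.float32(uv)[:,None,0],np.float32(uv)[:,None,1],cv2.INTER_LINEAR).ravel()
    P=np.stack([m(0),m(1),m(2)],-1)-o
    return o+P*((z-o[2])/P[:,2])[:,None]
def outline(H,z,u0,u1,v0,v1,th):
    s=cv2.resize(H[v0:v1,u0:u1].astype(np.float32),None,fx=4,fy=4,interpolation=cv2.INTER_LINEAR)
    m=(s>th).astype(np.uint8)
    n,l,st,_=cv2.connectedComponentsWithStats(m); k=1+np.argmax(st[1:,4])
    c,_=cv2.findContours((l==k).astype(np.uint8),cv2.RETR_EXTERNAL,cv2.CHAIN_APPROX_NONE)
    c=max(c,key=len)[:,0].astype(float)
    uv=np.stack([(c[:,0]+.5)/4-.5+u0,(c[:,1]+.5)/4-.5+v0],-1)
    q=(ray('top',uv,z)[:,:2]*1000).astype(np.float32)
    M=cv2.moments(q.reshape(-1,1,2)); a=.5*np.degrees(np.arctan2(2*M['mu11'],M['mu20']-M['mu02']))
    return (M['m10']/M['m00'],M['m01']/M['m00']),a,abs(M['m00']),cv2.minAreaRect(q)
E
python3 - <<'E'
from h import *
D=[];Pp=[]
for _ in range(10):
    p,d=snap('top'); D.append(d); Pp.append(p)
D=np.array(D); print('std',np.std(D[:,200:215,225:232],0).mean())
d=np.median(D,0); W=cloud('top',d); np.save('W0.npy',W); np.save('P0.npy',np.mean(Pp,0))
H=W[...,2]; H=np.nan_to_num(H)
for th in (.006,.008):
  print('plate',outline(H,.016,230,302,168,220,th)); print('cradle',outline(H,.012,166,226,176,220,th))
print(H[195,225:250].round(3),H[197,166:226].round(3))
g=np.mean(Pp,0).mean(-1)
f=lambda x,y:(115+(x+.5)/2.96-.5,140+(y+.5)/2.96-.5)
print('screws',ray('top',[f(377,122),f(500,110),f(386,208),f(510,196)],.018).round(4))
print('dowels',ray('top',[f(488,127),f(398,192)],.027).round(4))
print('holes',ray('top',[f(287,147),f(188,195)],.012).round(4))
E
```

```text
std 0.031904295
plate ((443.48124577868225, -152.5790692016795), np.float64(-83.27969115237264), 15879.800266437116, ((443.5871276855469, -152.43014526367188), (109.22032165527344, 152.93443298339844), 6.437078475952148))
cradle ((430.1066492050997, 71.22996006198238), np.float64(86.37369904083592), 10920.852184616582, ((430.51361083984375, 71.33937072753906), (133.5060272216797, 87.14183044433594), 86.49285125732422))
plate ((443.46052106300994, -152.6316116330024), np.float64(-83.29924486646694), 15676.497338828398, ((443.5429382324219, -152.60177612304688), (108.07365417480469, 152.10415649414062), 6.5365424156188965))
cradle ((430.18176753004104, 71.17416163250111), np.float64(86.48267883453578), 10663.22859199487, ((430.29278564453125, 71.62443542480469), (132.82521057128906, 86.28626251220703), 86.45612335205078))
[-0.001 -0.001 -0.001 -0.001  0.001  0.    -0.001 -0.001  0.001  0.
  0.003 -0.001 -0.002 -0.001 -0.002  0.002  0.015  0.014  0.018  0.014
  0.016  0.017  0.017  0.018  0.017] [ 0.     0.001  0.    -0.001 -0.001 -0.001  0.001  0.001 -0.002  0.014
  0.013  0.011  0.011  0.013  0.014  0.01   0.036  0.037  0.042  0.041
  0.041  0.042  0.044  0.043  0.043  0.042  0.041  0.041  0.041  0.043
  0.043  0.043  0.041  0.043  0.043  0.041  0.042  0.034  0.036  0.037
  0.016  0.012  0.01   0.012  0.064  0.061  0.058  0.031  0.012  0.008
  0.     0.002  0.    -0.    -0.     0.     0.    -0.     0.    -0.   ]
screws [[ 0.4832 -0.081   0.018 ]
 [ 0.497  -0.2133  0.018 ]
 [ 0.3907 -0.0915  0.018 ]
 [ 0.4046 -0.2244  0.018 ]]
dowels [[ 0.4779 -0.2001  0.027 ]
 [ 0.4077 -0.1046  0.027 ]]
holes [[0.4558 0.0165 0.012 ]
 [0.403  0.1232 0.012 ]]
```

The plate is at (443.4, -152.6) mm with yaw +6.6°. The cradle is at (430.1, 71.2) with yaw -3.6°. The tool's y axis has to turn from 68.9° to -3.6°, so I'll rotate first and then translate.

```bash
cat >> h.py <<'E'
def go(x,y,z,a):
    """grasp point target (mm), tool-y heading (deg): what to send, in tool axes and units"""
    s=manip.sense(); r=R.from_quat(s['tool_rot']); M=r.as_matrix()
    t=np.array([x,y,z])/1000-M[:,2]*0-(s['tcp_pos']+M[:,2]*.054)
    b=np.radians(a); Y=np.array([np.cos(b),np.sin(b),0]); Z=np.array([0,0,-1.]); T=np.stack([np.cross(Y,Z),Y,Z],1)
    rv=R.from_matrix(M.T@T).as_rotvec()
    # shift of the TCP: leave out the lever of small tilt
    print('t',round(s['t'],2),'dp',(M.T@t/.5).round(4),'rot',(rv/2/np.pi).round(4),'grasp',((s['tcp_pos']+M[:,2]*.054)*1e3).round(1),'yhead',np.degrees(np.arctan2(M[1,1],M[0,1])).round(2),'F',s['force'].round(1),'gap',round(s['finger_gap'],3),'gf',round(s['gripper_force'],1))
E
python3 -m crank '[{"dp":[0,0,0],"delta_rot":[0,0,0.0183],"fingers":1},{"dp":[0,0,0],"delta_rot":[0,0,0.0183],"fingers":1},{"dp":[0,0,0],"delta_rot":[0,0,0.0183],"fingers":1},{"dp":[0,0,0],"delta_rot":[0,0,0.0183],"fingers":1},{"dp":[0,0,0],"delta_rot":[0,0,0.0183],"fingers":1},{"dp":[0,0,0],"delta_rot":[0,0,0.0183],"fingers":1},{"dp":[0,0,0],"delta_rot":[0,0,0.0183],"fingers":1},{"dp":[0,0,0],"delta_rot":[0,0,0.0183],"fingers":1},{"dp":[0,0,0],"delta_rot":[0,0,0.0183],"fingers":1},{"dp":[0,0,0],"delta_rot":[0,0,0.0183],"fingers":1},{"dp":[0,0,0],"delta_rot":[0,0,0.0183],"fingers":1},{"dp":[0,0,0],"delta_rot":[0,0,0],"fingers":1}]' 40
python3 -c "
from h import *
go(430.1,71.2,150,-3.6)"
```

```text
t: 1.6
tcp_pos: [0.2247, 0.5832, 0.3039]
tool_rot: [0.729, 0.684, 0.0, -0.0]
force: [-0.2, 0.7, -0.1]
finger_gap: 1.0
gripper_force: 0.0
t 1.6 dp [-0.9957  0.4752  0.1999] rot [ 0.     -0.     -0.0001] grasp [224.7 583.2 249.9] yhead -3.65 F [-0.2  0.7 -0.1] gap 1.0 gf 0.0
```

```bash
python3 -m crank '[{"dp":[-0.066,0.032,0.013],"delta_rot":[0,0,0],"fingers":1},{"dp":[-0.066,0.032,0.013],"delta_rot":[0,0,0],"fingers":1},{"dp":[-0.066,0.032,0.013],"delta_rot":[0,0,0],"fingers":1},{"dp":[-0.066,0.032,0.013],"delta_rot":[0,0,0],"fingers":1},{"dp":[-0.066,0.032,0.013],"delta_rot":[0,0,0],"fingers":1},{"dp":[-0.066,0.032,0.013],"delta_rot":[0,0,0],"fingers":1},{"dp":[-0.066,0.032,0.013],"delta_rot":[0,0,0],"fingers":1},{"dp":[-0.066,0.032,0.013],"delta_rot":[0,0,0],"fingers":1},{"dp":[-0.066,0.032,0.013],"delta_rot":[0,0,0],"fingers":1},{"dp":[-0.066,0.032,0.013],"delta_rot":[0,0,0],"fingers":1},{"dp":[-0.066,0.032,0.013],"delta_rot":[0,0,0],"fingers":1},{"dp":[-0.066,0.032,0.013],"delta_rot":[0,0,0],"fingers":1}]' >/dev/null
python3 -m crank '[{"dp":[-0.066,0.032,0.013],"delta_rot":[0,0,0],"fingers":1},{"dp":[-0.066,0.032,0.013],"delta_rot":[0,0,0],"fingers":1},{"dp":[-0.066,0.0,0.013],"delta_rot":[0,0,0],"fingers":1},{"dp":[0,0,0],"delta_rot":[0,0,0],"fingers":1},{"dp":[0,0,0],"delta_rot":[0,0,0],"fingers":1}]' >/dev/null
python3 - <<'E'
from h import *
go(430.1,71.2,36,-3.6)
p,d=snap('scene'); c=p[120:250,170:340]; cv2.imwrite('pics/s1.png',cv2.resize(c,None,fx=4,fy=4,interpolation=cv2.INTER_CUBIC)[:,:,::-1])
E
```

```text
t 3.02 dp [-0.0036  0.025   0.2324] rot [-0.0001 -0.     -0.0002] grasp [417.9  73.8 152.2] yhead -3.67 F [-0.2  0.5  0.1] gap 1.003 gf 0.0
```

View pics/s1.png

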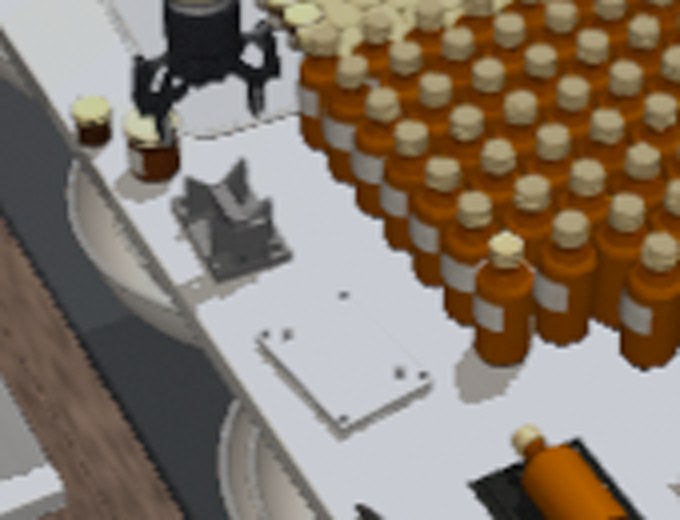

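The gripper, at crop (205,60), hangs above the cradle at (230,225) and the way down is clear. I'll centre it, descend and close.

```bash
python3 -m crank '[{"dp":[-0.0036,0.025,0],"delta_rot":[0,0,0],"fingers":1},{"dp":[0,0,0.045],"delta_rot":[0,0,0],"fingers":1},{"dp":[0,0,0.045],"delta_rot":[0,0,0],"fingers":1},{"dp":[0,0,0.045],"delta_rot":[0,0,0],"fingers":1},{"dp":[0,0,0.045],"delta_rot":[0,0,0],"fingers":1},{"dp":[0,0,0.032],"delta_rot":[0,0,0],"fingers":1},{"dp":[0,0,0.02],"delta_rot":[0,0,0],"fingers":1},{"dp":[0,0,0],"delta_rot":[0,0,0],"fingers":1},{"dp":[0,0,0],"delta_rot":[0,0,0],"fingers":1}]' 60
python3 -c "
from h import *
go(430.1,71.2,36,-3.6)"
```

```text
t: 3.82
tcp_pos: [0.4299, 0.0741, 0.0904]
tool_rot: [0.727, 0.686, -0.0, -0.0]
force: [0.0, 0.2, 0.4]
finger_gap: 1.0
gripper_force: 0.0
t 3.82 dp [-0.0057  0.0009  0.0007] rot [-0.0001 -0.      0.0007] grasp [429.8  74.1  36.4] yhead -3.35 F [0.  0.2 0.4] gap 1.0 gf 0.0
```

```bash
python3 -m crank '[{"dp":[-0.0057,0.001,0],"delta_rot":[0,0,0.0005],"fingers":1},{"dp":[0,0,0],"delta_rot":[0,0,0],"fingers":1},{"dp":[0,0,0],"delta_rot":[0,0,0],"fingers":-1},{"dp":[0,0,0],"delta_rot":[0,0,0],"fingers":-1},{"dp":[0,0,0],"delta_rot":[0,0,0],"fingers":-1},{"dp":[0,0,0],"delta_rot":[0,0,0],"fingers":-1},{"dp":[0,0,0],"delta_rot":[0,0,0],"fingers":-1},{"dp":[0,0,0],"delta_rot":[0,0,0],"fingers":-1},{"dp":[0,0,0],"delta_rot":[0,0,0],"fingers":-1},{"dp":[0,0,0],"delta_rot":[0,0,0],"fingers":-1}]' 60
python3 -c "
from h import *
go(430.1,71.2,36,-3.6)"
```

```text
t: 4.65
tcp_pos: [0.4303, 0.0698, 0.0907]
tool_rot: [0.73, 0.684, -0.0, 0.0]
force: [-1.3, -1.2, 5.6]
finger_gap: 0.172
gripper_force: 60.0
t 4.65 dp [ 0.0027 -0.0005  0.0014] rot [ 0.      0.     -0.0003] grasp [430.3  69.8  36.7] yhead -3.73 F [-1.3 -1.2  5.6] gap 0.172 gf 60.0
```

```bash
python3 -m crank '[{"dp":[0,0,-0.04],"delta_rot":[0,0,0],"fingers":-1},{"dp":[0,0,-0.06],"delta_rot":[0,0,0],"fingers":-1},{"dp":[0,0,-0.02],"delta_rot":[0,0,-0.0145],"fingers":-1},{"dp":[0,0,0],"delta_rot":[0,0,-0.0145],"fingers":-1},{"dp":[0,0,0],"delta_rot":[0,0,0],"fingers":-1},{"dp":[0,0,0],"delta_rot":[0,0,0],"fingers":-1}]'
python3 -c "
from h import *
go(443.5,-153.9,90,6.6)"
```

```text
t: 5.15
tcp_pos: [0.4299, 0.0699, 0.1501]
tool_rot: [0.665, 0.747, -0.0, -0.0]
force: [-0.2, 0.2, -3.4]
finger_gap: 0.173
gripper_force: 59.7
t 5.15 dp [-0.4478 -0.0242  0.012 ] rot [-0.0002 -0.     -0.    ] grasp [429.8  69.9  96.1] yhead 6.58 F [-0.2  0.2 -3.4] gap 0.173 gf 59.7
```

```bash
python3 -m crank '[{"dp":[-0.056,-0.003,0],"delta_rot":[0,0,0],"fingers":-1},{"dp":[-0.064,-0.0035,0],"delta_rot":[0,0,0],"fingers":-1},{"dp":[-0.064,-0.0035,0],"delta_rot":[0,0,0],"fingers":-1},{"dp":[-0.064,-0.0035,0],"delta_rot":[0,0,0],"fingers":-1},{"dp":[-0.064,-0.0035,0],"delta_rot":[0,0,0],"fingers":-1},{"dp":[-0.064,-0.0035,0],"delta_rot":[0,0,0],"fingers":-1},{"dp":[-0.05,-0.0025,0],"delta_rot":[0,0,0],"fingers":-1},{"dp":[-0.022,-0.001,0],"delta_rot":[0,0,0],"fingers":-1},{"dp":[0,0,0],"delta_rot":[0,0,0],"fingers":-1},{"dp":[0,0,0],"delta_rot":[0,0,0],"fingers":-1},{"dp":[0,0,0],"delta_rot":[0,0,0],"fingers":-1}]'
python3 - <<'E'
from h import *
go(443.5,-153.9,70,6.6)
p,d=snap('scene'); c=p[150:260,200:330]; A=cv2.resize(c,None,fx=4,fy=4,interpolation=cv2.INTER_CUBIC)
p,d=snap('top'); c=p[160:225,230:305]; B=cv2.resize(c,None,fx=4,fy=4,interpolation=cv2.INTER_CUBIC)
o=np.zeros((440,800,3),np.uint8); o[:440,:520]=A; o[:260,500:800]=B
cv2.imwrite('pics/s2.png',o[:,:,::-1])
E
```

```text
t: 6.07
tcp_pos: [0.4435, -0.1524, 0.1498]
tool_rot: [0.665, 0.747, -0.0, -0.002]
force: [0.1, 0.1, -4.0]
finger_gap: 0.17
gripper_force: 59.7
t 6.07 dp [-0.0034  0.0002  0.0515] rot [-0.0004 -0.0004  0.0003] grasp [ 443.3 -152.3   95.8] yhead 6.71 F [ 0.1  0.1 -4. ] gap 0.17 gf 59.7
```

View pics/s2.png

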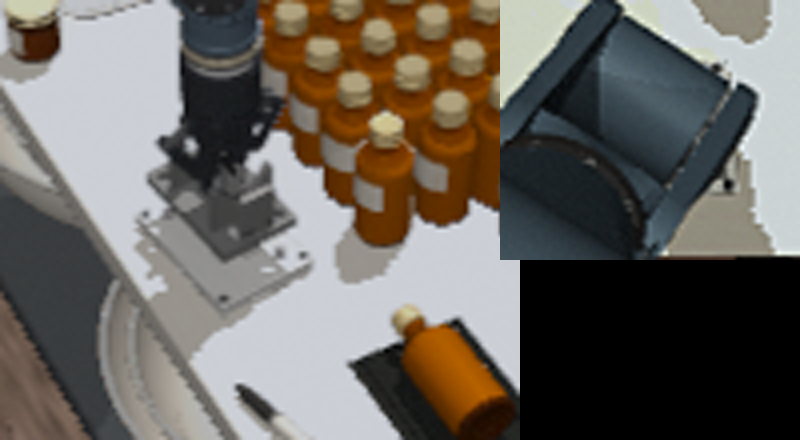

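The scene view shows the cradle held level over the plate, with its foot at crop (220,205) and the plate at (225,255). The top view is blocked by the arm. I'll lower to just above the dowel noses.

```bash
python3 -m crank '[{"dp":[-0.0034,0.0002,0.03],"delta_rot":[-0.0004,-0.0004,0.0003],"fingers":-1},{"dp":[0,0,0.024],"delta_rot":[0,0,0],"fingers":-1},{"dp":[0,0,0],"delta_rot":[0,0,0],"fingers":-1},{"dp":[0,0,0],"delta_rot":[0,0,0],"fingers":-1},{"dp":[0,0,0],"delta_rot":[0,0,0],"fingers":-1}]'
python3 -c "
from h import *
go(443.5,-153.9,53,6.6)"
```

```text
t: 6.58
tcp_pos: [0.4451, -0.155, 0.1237]
tool_rot: [0.665, 0.747, 0.0, 0.002]
force: [-0.3, 0.1, -4.3]
finger_gap: 0.178
gripper_force: 59.5
t 6.58 dp [ 0.003  -0.0032  0.0335] rot [0.0004 0.0004 0.0002] grasp [ 445.2 -155.2   69.7] yhead 6.67 F [-0.3  0.1 -4.3] gap 0.178 gf 59.5
```

```bash
for i in 1 2 3 4; do python3 -m crank '[{"dp":[0,0,0],"delta_rot":[0,0,0],"fingers":-1}]' >/dev/null; python3 -c "
from h import *
go(443.5,-153.9,53,6.6)"; done
```

```text
t 6.67 dp [ 0.0039 -0.0037  0.034 ] rot [0.0005 0.0005 0.0001] grasp [ 445.5 -155.6   70. ] yhead 6.65 F [ 0.   0.6 -4.9] gap 0.173 gf 59.5
t 6.75 dp [ 0.0044 -0.0037  0.034 ] rot [0.0006 0.0005 0.0001] grasp [ 445.5 -155.8   70. ] yhead 6.63 F [ 0.1  0.5 -4.8] gap 0.179 gf 59.5
t 6.83 dp [ 0.0045 -0.0035  0.0338] rot [0.0005 0.0005 0.0001] grasp [ 445.4 -155.9   69.9] yhead 6.62 F [ 0.3 -0.1 -4.1] gap 0.174 gf 59.5
t 6.92 dp [ 0.0045 -0.0032  0.0335] rot [0.0005 0.0005 0.    ] grasp [ 445.3 -155.9   69.8] yhead 6.61 F [-0.2  0.7 -3.7] gap 0.169 gf 59.5
```

```bash
python3 -m crank '[{"dp":[0.0043,-0.0033,0.004],"delta_rot":[0.0004,0.0004,0],"fingers":-1},{"dp":[0,0,0],"delta_rot":[0,0,0],"fingers":-1},{"dp":[0,0,0],"delta_rot":[0,0,0],"fingers":-1},{"dp":[0,0,0],"delta_rot":[0,0,0],"fingers":-1}]' >/dev/null;  for i in 1 2 ; do python3 -c "
from h import *
go(443.5,-153.9,53,6.6)"; python3 -m crank '[{"dp":[0,0,0],"delta_rot":[0,0,0],"fingers":-1},{"dp":[0,0,0],"delta_rot":[0,0,0],"fingers":-1},{"dp":[0,0,0],"delta_rot":[0,0,0],"fingers":-1}]' >/dev/null; done;  python3 -c "
from h import *
go(443.5,-153.9,53,6.6)"
```

```text
t 7.25 dp [-0.0004  0.0009  0.0287] rot [-0. -0.  0.] grasp [ 443.  -153.7   67.3] yhead 6.61 F [ 0.5 -0.1 -4.4] gap 0.174 gf 59.6
t 7.5 dp [-0.0002  0.0006  0.0288] rot [0. 0. 0.] grasp [ 443.2 -153.8   67.4] yhead 6.61 F [ 0.8 -0.4 -4.9] gap 0.177 gf 59.6
t 7.75 dp [-0.0003  0.0007  0.0288] rot [0. 0. 0.] grasp [ 443.1 -153.8   67.4] yhead 6.61 F [ 0.2  0.6 -4. ] gap 0.172 gf 59.6
```

Settled within 0.4 mm. I'll lower in small steps and watch the force.

```bash
python3 -m crank '[{"dp":[-0.0002,0.0006,0.006],"delta_rot":[0,0,0],"fingers":-1},{"dp":[0,0,0.006],"delta_rot":[0,0,0],"fingers":-1},{"dp":[0,0,0],"delta_rot":[0,0,0],"fingers":-1},{"dp":[0,0,0],"delta_rot":[0,0,0],"fingers":-1}]' >/dev/null;  python3 -c "
from h import *
go(443.5,-153.9,53,6.6)"; python3 -m crank '[{"dp":[0,0,0.006],"delta_rot":[0,0,0],"fingers":-1},{"dp":[0,0,0.003],"delta_rot":[0,0,0],"fingers":-1},{"dp":[0,0,0],"delta_rot":[0,0,0],"fingers":-1},{"dp":[0,0,0],"delta_rot":[0,0,0],"fingers":-1}]' >/dev/null;  python3 -c "
from h import *
go(443.5,-153.9,53,6.6)"
```

```text
t 8.08 dp [-0.0004  0.0005  0.0162] rot [-0.0001 -0.0001  0.    ] grasp [ 443.2 -153.7   61.1] yhead 6.61 F [ 0.2 -0.3 -5. ] gap 0.177 gf 59.6
t 8.42 dp [-0.0003  0.0003  0.0075] rot [-0.0001 -0.      0.    ] grasp [ 443.3 -153.8   56.8] yhead 6.61 F [-0.4 -0.6 -3.9] gap 0.172 gf 59.6
```

There is no contact force with the foot 7 mm below the dowel tops, so both dowels are in the holes. I'll seat it now.

```bash
python3 -m crank '[{"dp":[0,0,0.005],"delta_rot":[0,0,0],"fingers":-1},{"dp":[0,0,0.004],"delta_rot":[0,0,0],"fingers":-1},{"dp":[0,0,0],"delta_rot":[0,0,0],"fingers":-1},{"dp":[0,0,0],"delta_rot":[0,0,0],"fingers":-1},{"dp":[0,0,0],"delta_rot":[0,0,0],"fingers":-1}]' >/dev/null;  python3 -c "
from h import *
go(443.5,-153.9,53,6.6)"
```

```text
t 8.83 dp [ 0.0001 -0.0002 -0.0006] rot [0.0001 0.0001 0.    ] grasp [ 443.6 -153.9   52.7] yhead 6.61 F [ 0.5 -0.3  2.3] gap 0.171 gf 60.5
```

```bash
python3 -m crank '[{"dp":[0,0,0],"delta_rot":[0,0,0],"fingers":1},{"dp":[0,0,0],"delta_rot":[0,0,0],"fingers":1},{"dp":[0,0,0],"delta_rot":[0,0,0],"fingers":1},{"dp":[0,0,0],"delta_rot":[0,0,0],"fingers":1},{"dp":[0,0,0],"delta_rot":[0,0,0],"fingers":1},{"dp":[0,0,0],"delta_rot":[0,0,0],"fingers":1},{"dp":[0,0,-0.04],"delta_rot":[0,0,0],"fingers":1},{"dp":[0,0,-0.06],"delta_rot":[0,0,0],"fingers":1},{"dp":[0,0,-0.08],"delta_rot":[0,0,0],"fingers":1},{"dp":[0,0,-0.07],"delta_rot":[0,0,0],"fingers":1}]'
python3 - <<'E'
from h import *
W=np.load('W0.npy'); w=W[145:190,318:375].reshape(-1,3)
q=w[(w[:,2]>.02)]; print('y range',np.percentile(q[:,1],[0,2,98,100]).round(4))
b=q[(q[:,1]<-.39)&(q[:,1]>-.46)&(q[:,2]>.04)]
for lo in np.arange(-.46,-.39,.02):
    s=b[(b[:,1]>=lo)&(b[:,1]<lo+.02)]; A=np.c_[2*s[:,0],2*s[:,2],np.ones(len(s))]
    k=np.linalg.lstsq(A,(s[:,[0,2]]**2).sum(1),rcond=None)[0]; print(lo.round(2),len(s),'axis x,z,r',k[:2].round(4),np.sqrt(k[2]+k[0]**2+k[1]**2).round(4),'mid',((s[:,0].min()+s[:,0].max())/2).round(4),'z',s[:,2].max().round(4))
go(531,-423,150,0)
E
```

```text
t: 9.67
tcp_pos: [0.443, -0.1536, 0.2327]
tool_rot: [0.665, 0.747, -0.0, -0.001]
force: [0.9, 0.0, -1.2]
finger_gap: 1.001
gripper_force: 0.0
y range [-0.4754 -0.4716 -0.3361 -0.3343]
-0.46 114 axis x,z,r [0.5324 0.0336] 0.0284 mid 0.5325 z 0.0637
-0.44 118 axis x,z,r [0.5323 0.034 ] 0.028 mid 0.5322 z 0.0637
-0.42 111 axis x,z,r [0.5328 0.033 ] 0.0288 mid 0.5318 z 0.0632
-0.4 57 axis x,z,r [0.5327 0.0331] 0.0285 mid 0.5317 z 0.0625
t 9.67 dp [-0.5557  0.113   0.0567] rot [-0.0002 -0.0001  0.0184] grasp [ 442.9 -153.5  178.7] yhead 6.61 F [ 0.9  0.  -1.2] gap 1.001 gf 0.0
```

```bash
python3 -m crank '[{"dp":[0,0,0],"delta_rot":[0,0,0.0173],"fingers":1},{"dp":[-0.067,0.0224,0],"delta_rot":[0,0,0],"fingers":1},{"dp":[-0.067,0.0224,0],"delta_rot":[0,0,0],"fingers":1},{"dp":[-0.067,0.0224,0],"delta_rot":[0,0,0],"fingers":1},{"dp":[-0.067,0.0224,0],"delta_rot":[0,0,0],"fingers":1},{"dp":[-0.067,0.0224,0],"delta_rot":[0,0,0],"fingers":1},{"dp":[-0.067,0.0224,0],"delta_rot":[0,0,0],"fingers":1},{"dp":[-0.067,0.0224,0],"delta_rot":[0,0,0],"fingers":1},{"dp":[-0.067,0.0224,0],"delta_rot":[0,0,0],"fingers":1},{"dp":[0,0,0],"delta_rot":[0,0,0],"fingers":1},{"dp":[0,0,0],"delta_rot":[0,0,0],"fingers":1},{"dp":[0,0,0],"delta_rot":[0,0,0],"fingers":1}]'
python3 - <<'E'
from h import *
D=[snap('top') for _ in range(6)]; d=np.median([x[1] for x in D],0); p=D[-1][0]
H=np.nan_to_num(cloud('top',d)[...,2])
print(outline(H,.016,230,302,160,222,.008)); print('foot',outline(H,.028,230,302,160,222,.022))
A=cv2.resize(p[155:230,225:315],None,fx=4,fy=4,interpolation=cv2.INTER_CUBIC)
p,_=snap('scene'); B=cv2.resize(p[180:290,220:330],None,fx=4,fy=4,interpolation=cv2.INTER_CUBIC)
o=np.zeros((440,800,3),np.uint8); o[:300,:360]=A; o[:,360:]=B
cv2.imwrite('pics/s3.png',o[:,:,::-1])
go(532.4,-422,110,0.4)
E
```

```text
t: 10.67
tcp_pos: [0.5341, -0.4203, 0.2305]
tool_rot: [0.705, 0.709, 0.0, -0.001]
force: [-0.0, -0.6, -0.0]
finger_gap: 0.999
gripper_force: 0.0
((443.7636394113759, -143.32753886267207), np.float64(59.018137869691095), 38750.83257751219, ((453.55218505859375, -155.71969604492188), (197.34478759765625, 229.1620635986328), 0.43626031279563904))
foot ((442.83080435086225, -143.03635444204377), np.float64(58.599756812448824), 37922.6269556132, ((452.79351806640625, -155.67083740234375), (195.69728088378906, 227.2489013671875), 0.4362640380859375))
t 11.02 dp [-0.0032 -0.005   0.1354] rot [-0.     -0.      0.0001] grasp [ 534.9 -420.4  177.7] yhead 0.44 F [-0.4  0.2 -0.5] gap 1.0 gf 0.0
```

View pics/s3.png

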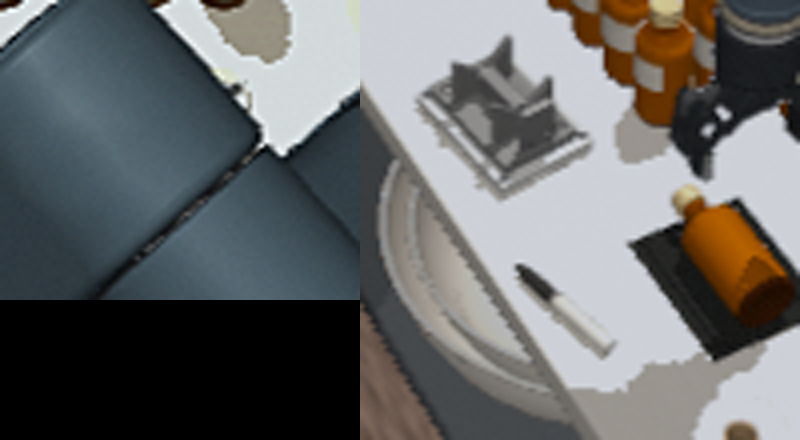

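In the scene view the cradle sits flat on the plate at crop (505,115) and is released. The gripper hangs over the bottle at (735,250), and the pen at (565,310) is untouched. I'll descend on the bottle.

```bash
python3 -m crank '[{"dp":[-0.0032,-0.005,0.03],"delta_rot":[0,0,0],"fingers":1},{"dp":[0,0,0.06],"delta_rot":[0,0,0],"fingers":1},{"dp":[0,0,0.06],"delta_rot":[0,0,0],"fingers":1},{"dp":[0,0,0.035],"delta_rot":[0,0,0],"fingers":1},{"dp":[0,0,0],"delta_rot":[0,0,0],"fingers":1},{"dp":[0,0,0],"delta_rot":[0,0,0],"fingers":1},{"dp":[0,0,0],"delta_rot":[0,0,0],"fingers":1},{"dp":[0,0,0],"delta_rot":[0,0,0],"fingers":1}]' 50 >/dev/null
python3 -c "
from h import *
go(532.4,-422,30,0.4)"
```

```text
t 11.68 dp [ 0.0041 -0.0023  0.114 ] rot [ 0.0004  0.0005 -0.    ] grasp [ 533.4 -423.9   87. ] yhead 0.39 F [ 0.5 -0.3  1.2] gap 0.996 gf 0.0
```

```bash
python3 -m crank '[{"dp":[0.0035,-0.002,0.04],"delta_rot":[0,0,0],"fingers":1},{"dp":[0,0,0.045],"delta_rot":[0,0,0],"fingers":1},{"dp":[0,0,0.02],"delta_rot":[0,0,0],"fingers":1},{"dp":[0,0,0.008],"delta_rot":[0,0,0],"fingers":1},{"dp":[0,0,0],"delta_rot":[0,0,0],"fingers":1},{"dp":[0,0,0],"delta_rot":[0,0,0],"fingers":1},{"dp":[0,0,0],"delta_rot":[0,0,0],"fingers":1},{"dp":[0,0,0],"delta_rot":[0,0,0],"fingers":1},{"dp":[0,0,0],"delta_rot":[0,0,0],"fingers":1},{"dp":[0,0,0],"delta_rot":[0,0,0],"fingers":1}]' 50 >/dev/null
python3 -c "
from h import *
go(532.4,-422,30,0.4)"
```

```text
t 12.52 dp [-0.0012  0.0016 -0.0018] rot [ 0.0001  0.0001 -0.0001] grasp [ 531.6 -421.4   29.1] yhead 0.38 F [0.4 1.  0.2] gap 0.998 gf 0.0
```

```bash
python3 -m crank '[{"dp":[-0.001,0.0015,-0.002],"delta_rot":[0,0,0],"fingers":-1},{"dp":[0,0,0],"delta_rot":[0,0,0],"fingers":-1},{"dp":[0,0,0],"delta_rot":[0,0,0],"fingers":-1},{"dp":[0,0,0],"delta_rot":[0,0,0],"fingers":-1},{"dp":[0,0,0],"delta_rot":[0,0,0],"fingers":-1},{"dp":[0,0,0],"delta_rot":[0,0,0],"fingers":-1},{"dp":[0,0,0],"delta_rot":[0,0,0],"fingers":-1},{"dp":[0,0,0],"delta_rot":[0,0,0],"fingers":-1}]' 50 >/dev/null
python3 -c "
from h import *
go(532.4,-422,150,0.4)"
```

```text
t 13.18 dp [-0.0004 -0.0003 -0.2398] rot [ 0.0002  0.0002 -0.0001] grasp [ 532.7 -421.9   30.1] yhead 0.37 F [0.4 1.  5.2] gap 0.664 gf 53.5
```

```bash
python3 -m crank '[{"dp":[0,0,-0.04],"delta_rot":[0,0,0],"fingers":-1},{"dp":[0,0,-0.06],"delta_rot":[0,0,0],"fingers":-1},{"dp":[0,0,-0.07],"delta_rot":[0,0,0],"fingers":-1},{"dp":[0,0,-0.07],"delta_rot":[0,0,0],"fingers":-1},{"dp":[0,0,0],"delta_rot":[0,0,-0.0086],"fingers":-1},{"dp":[0,0,0],"delta_rot":[0,0,-0.0087],"fingers":-1},{"dp":[0,0,0],"delta_rot":[0,0,0],"fingers":-1},{"dp":[0,0,0],"delta_rot":[0,0,0],"fingers":-1}]' >/dev/null
python3 -c "
from h import *
go(443,-149.5,135,6.6)"
```

```text
t 13.85 dp [ 0.5584 -0.1125  0.0272] rot [-0.0005 -0.0005 -0.0002] grasp [ 530.7 -420.5  147.5] yhead 6.54 F [-0.5 -0.1 -4.3] gap 0.662 gf 55.5
```

```bash
python3 -m crank '[{"dp":[0.05,-0.01,0],"delta_rot":[0,0,0],"fingers":-1},{"dp":[0.066,-0.0134,0],"delta_rot":[0,0,0],"fingers":-1},{"dp":[0.066,-0.0134,0],"delta_rot":[0,0,0],"fingers":-1},{"dp":[0.066,-0.0134,0],"delta_rot":[0,0,0],"fingers":-1},{"dp":[0.066,-0.0134,0],"delta_rot":[0,0,0],"fingers":-1},{"dp":[0.066,-0.0134,0],"delta_rot":[0,0,0],"fingers":-1},{"dp":[0.066,-0.0134,0],"delta_rot":[0,0,0],"fingers":-1},{"dp":[0.066,-0.0134,0],"delta_rot":[0,0,0],"fingers":-1},{"dp":[0.046,-0.009,0],"delta_rot":[0,0,0],"fingers":-1},{"dp":[0,0,0],"delta_rot":[0,0,0],"fingers":-1},{"dp":[0,0,0],"delta_rot":[0,0,0],"fingers":-1},{"dp":[0,0,0],"delta_rot":[0,0,0],"fingers":-1}]' >/dev/null
python3 -m crank '[{"dp":[0,0,0],"delta_rot":[0,0,0],"fingers":-1},{"dp":[0,0,0],"delta_rot":[0,0,0],"fingers":-1},{"dp":[0,0,0],"delta_rot":[0,0,0],"fingers":-1},{"dp":[0,0,0],"delta_rot":[0,0,0],"fingers":-1}]' >/dev/null
python3 - <<'E'
from h import *
go(443,-149.5,115,6.6)
p,d=snap('scene'); c=p[150:270,200:340]; cv2.imwrite('pics/s4.png',cv2.resize(c,None,fx=5,fy=5,interpolation=cv2.INTER_CUBIC)[:,:,::-1])
E
```

```text
t 15.18 dp [ 0.0045 -0.0017  0.0686] rot [ 0.      0.     -0.0001] grasp [ 444.1 -151.6  149.3] yhead 6.55 F [-0.2 -0.2 -4.1] gap 0.664 gf 55.3
```

View pics/s4.png

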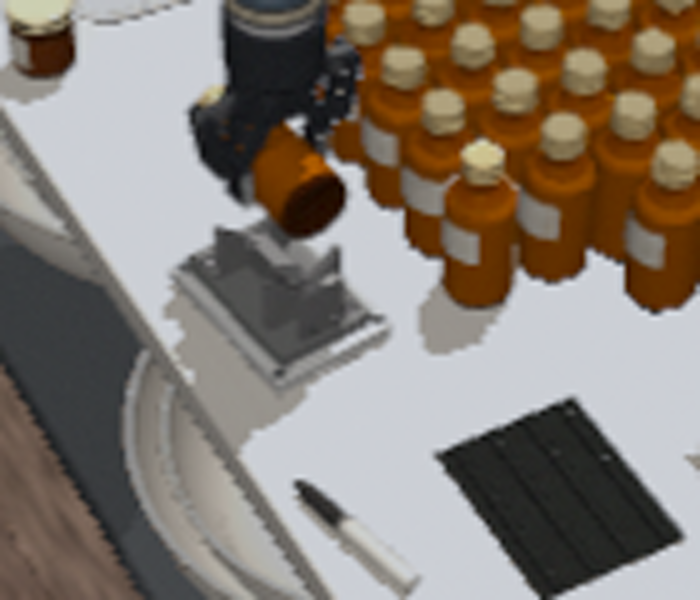

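The bottle hangs in the gripper at crop (295,185) over the seated cradle at (280,290), with its base facing the stop side. I'll lower to about 5 mm above the seat.

```bash
python3 -m crank '[{"dp":[0.0045,-0.0017,0.03],"delta_rot":[0,0,0],"fingers":-1},{"dp":[0,0,0.04],"delta_rot":[0,0,0],"fingers":-1},{"dp":[0,0,0.03],"delta_rot":[0,0,0],"fingers":-1},{"dp":[0,0,0.01],"delta_rot":[0,0,0],"fingers":-1},{"dp":[0,0,0],"delta_rot":[0,0,0],"fingers":-1},{"dp":[0,0,0],"delta_rot":[0,0,0],"fingers":-1},{"dp":[0,0,0],"delta_rot":[0,0,0],"fingers":-1},{"dp":[0,0,0],"delta_rot":[0,0,0],"fingers":-1},{"dp":[0,0,0],"delta_rot":[0,0,0],"fingers":-1},{"dp":[0,0,0],"delta_rot":[0,0,0],"fingers":-1}]' >/dev/null
python3 -c "
from h import *
go(443,-149.5,89,6.6)"
```

```text
t 16.07 dp [-0.0009 -0.0004  0.012 ] rot [0.0002 0.0001 0.    ] grasp [ 443.1 -149.    95. ] yhead 6.61 F [ 0.9 -0.3 -4.3] gap 0.663 gf 55.1
```

```bash
python3 -m crank '[{"dp":[-0.002,-0.0004,0.005],"delta_rot":[0,0,0],"fingers":-1},{"dp":[-0.002,0,0],"delta_rot":[0,0,0],"fingers":-1},{"dp":[0,0,0],"delta_rot":[0,0,0],"fingers":-1},{"dp":[0,0,0],"delta_rot":[0,0,0],"fingers":-1},{"dp":[0,0,0],"delta_rot":[0,0,0],"fingers":-1}]' >/dev/null
python3 -c "
from h import *
go(443.3,-152.5,89,6.6)"
python3 -m crank '[{"dp":[-0.002,0,0],"delta_rot":[0,0,0],"fingers":-1},{"dp":[-0.002,0,0],"delta_rot":[0,0,0],"fingers":-1},{"dp":[0,0,0],"delta_rot":[0,0,0],"fingers":-1},{"dp":[0,0,0],"delta_rot":[0,0,0],"fingers":-1},{"dp":[0,0,0],"delta_rot":[0,0,0],"fingers":-1}]' >/dev/null
python3 -c "
from h import *
go(443.3,-152.5,89,6.6)"
```

```text
t 16.48 dp [-0.0034  0.0005  0.0058] rot [-0. -0.  0.] grasp [ 442.8 -150.9   91.9] yhead 6.61 F [ 0.5 -1.  -4.7] gap 0.664 gf 55.1
t 16.9 dp [-0.0006  0.0014  0.0057] rot [-0.0002 -0.0002  0.    ] grasp [ 442.6 -152.3   91.8] yhead 6.61 F [-0.3  2.3 -3.4] gap 0.664 gf 55.3
```

Light contact with the stop: Fy is 2.3 N at the expected place. Now down into the V.

```bash
python3 -m crank '[{"dp":[0,0.0012,0.003],"delta_rot":[0,0,0],"fingers":-1},{"dp":[0,0,0.003],"delta_rot":[0,0,0],"fingers":-1},{"dp":[0,0,0],"delta_rot":[0,0,0],"fingers":-1},{"dp":[0,0,0],"delta_rot":[0,0,0],"fingers":-1},{"dp":[0,0,0],"delta_rot":[0,0,0],"fingers":-1}]' >/dev/null
python3 -c "
from h import *
go(443.3,-152.5,89,6.6)"
python3 -m crank '[{"dp":[0,0,0.001],"delta_rot":[0,0,0],"fingers":-1},{"dp":[0,0,0],"delta_rot":[0,0,0],"fingers":-1},{"dp":[0,0,0],"delta_rot":[0,0,0],"fingers":-1},{"dp":[0,0,0],"delta_rot":[0,0,0],"fingers":-1}]' >/dev/null
python3 -c "
from h import *
go(443.3,-152.5,89,6.6)"
```

```text
t 17.32 dp [-0.0006 -0.0002 -0.0002] rot [-0.0001 -0.0002  0.    ] grasp [ 443.3 -152.2   88.9] yhead 6.61 F [-0.7  5.2 -0.4] gap 0.663 gf 56.0
t 17.65 dp [-0.0007 -0.0002 -0.0004] rot [-0.0001 -0.0001  0.    ] grasp [ 443.3 -152.2   88.8] yhead 6.61 F [-0.7  5.3  4.2] gap 0.668 gf 56.4
```

```bash
python3 -m crank '[{"dp":[0.0004,0,0.0014],"delta_rot":[0,0,0],"fingers":-1},{"dp":[0,0,0],"delta_rot":[0,0,0],"fingers":-1},{"dp":[0,0,0],"delta_rot":[0,0,0],"fingers":-1},{"dp":[0,0,0],"delta_rot":[0,0,0],"fingers":-1},{"dp":[0,0,0],"delta_rot":[0,0,0],"fingers":-1},{"dp":[0,0,0],"delta_rot":[0,0,0],"fingers":-1}]' >/dev/null
python3 -c "
from h import *
go(443.3,-152.5,89,6.6); print(manip.sense()['ft_torque'])"
```

```text
t 18.15 dp [-0.0006 -0.0003 -0.0007] rot [-0.     -0.      0.0001] grasp [ 443.4 -152.2   88.6] yhead 6.64 F [-1.9  5.7  9.5] gap 0.661 gf 56.9
[0.68611948 0.43161407 0.10649487]
```

```bash
python3 -m crank '[{"dp":[0,0,0.0004],"delta_rot":[0,0,0],"fingers":-1},{"dp":[0,0,0],"delta_rot":[0,0,0],"fingers":-1},{"dp":[0,0,0],"delta_rot":[0,0,0],"fingers":-1},{"dp":[0,0,0],"delta_rot":[0,0,0],"fingers":-1},{"dp":[0,0,0],"delta_rot":[0,0,0],"fingers":-1},{"dp":[0,0,0],"delta_rot":[0,0,0],"fingers":-1}]' >/dev/null
python3 - <<'E'
from h import *
p,d=snap('scene'); c=p[150:270,180:320]; cv2.imwrite('pics/s5.png',cv2.resize(c,None,fx=5,fy=5,interpolation=cv2.INTER_CUBIC)[:,:,::-1])
go(443.3,-152.5,89,6.6)
E
```

```text
t 18.7 dp [-0.0005 -0.0004 -0.0007] rot [0.     0.     0.0001] grasp [ 443.5 -152.2   88.6] yhead 6.64 F [-2.8  6.  11.1] gap 0.66 gf 56.9
```

View pics/s5.png

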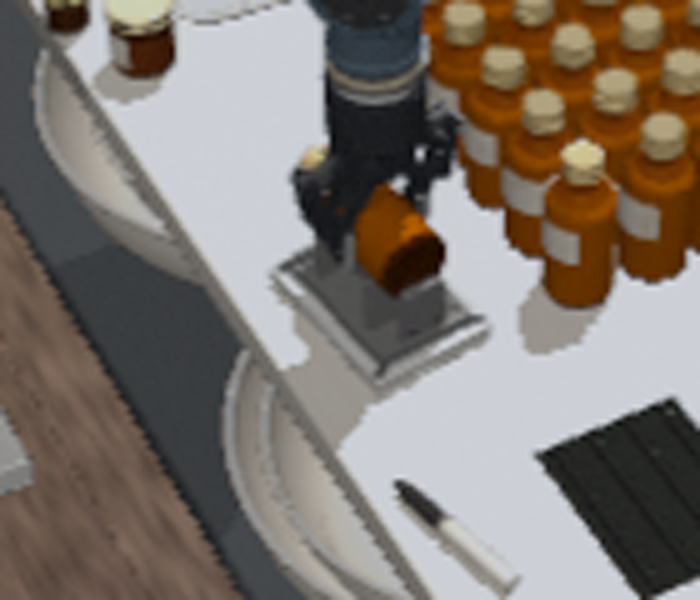

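The bottle lies in the V at crop (400,245), level and against the stop, with 11 N of push. The pen and jars are untouched, so I'm handing in.

```bash
python3 -c "
from station import manip
print(manip.sign_off())"
```

```text
the job is handed in; nothing more can be done
None
```

I handed the job in at 18.7 s with the cradle seated on the dowels and released, and the bottle held in the V against the stop with a push of about 11 N; the hand-in returned no verdict.

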